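Seat a bearing bracket in a leaf drill jig

TASK

Set the aluminium bearing bracket flat in the drill jig, foot end towards the blue end stop. Press its long edge against both dowels and, keeping it pressed there, slide it up to the end stop until for a moment it bears firmly on both dowels and the stop all at once; the locating edges are finished, so push with only about half a kilo on each and never as much as one kilo. Then let go of it and fold the hinged drill leaf down onto it without slamming it, leaving the bracket home and the other things on the bench where they are.

Things in the scene. Friction and masses are not known exactly. Their poses are not given: they have to be found in the camera images.
- jig: Leaf drill jig, screwed to the bench: dark steel base 190 (x) x 150 (y) x 16 mm, origin at the centre of its underside, z up. Its flat, lightly oiled top (z = 16 mm; friction about 0.3) carries two dowels along its +y side, a blue end stop at its +x end and, at the +y edge, the hinge of the drill leaf between two lugs (9 mm thick, at x = 21 and 63 mm, up to z = 37 mm).
- home (a point): Point on the jig's flat top, at x = 0, y = 0, z = 16 mm in the jig's frame, axes as the jig's. A bracket fully home, touching both dowels and the stop, has its origin here and its axes along the jig's.
- leaf_hinge (a point): Middle of the drill leaf's hinge axis, at x = 42, y = 64, z = 26 mm in the jig's frame; the axis runs along the jig's x. The leaf is an aluminium bar 30 mm wide (jig x), 8 mm thick, reaching 127 mm from this axis to the red tab; closed, its underside is 4 mm above the axis and its outer face 12 mm above.
- dowel_a: Steel locating dowel, 8 mm diameter, standing 11.5 mm above the jig's top; origin at the centre of its foot on the jig's top, at x = -50, y = +39 mm in the jig's frame. Bracket's edge bears on its -y side.
- dowel_b: The second dowel, like the first, at x = +30, y = +39 mm in the jig's frame (below the drill leaf when that is closed).
- stop: End stop: blue block 22 x 30 x 16 mm screwed to the jig with a 10 mm round steel button that points to jig -x. Origin on the jig's top below the button's contact face, at x = +60, y = 0 in the jig's frame; the button's axis is 6 mm above the jig's top.
- leaf (a joint): Angle of the drill leaf, rad: 0 = closed, lying along jig -y with its two drill-bush noses resting on the seated bracket; grows as it is lifted; 1.57 = upright; it leans back to 2.0 at most. It starts open, between 1.65 and 1.95. The hinge is stiff and stays where it is left; 1 to 3 N at the tab moves it.
- leaf_tab (a point): Middle of the upper (outer) face of the red finger tab at the free end of the drill leaf, 136 mm from the hinge axis; the tab is 20 mm wide, 22 mm long, 6 mm thick. With the leaf open the outer face looks away from the dowels, to jig +y; with it closed, up.
- bracket: Loose aluminium bearing bracket, 0.2 to 0.36 kg: flat plate 120 (x) x 70 (y) x 10 mm, origin at the centre of its underside, with a round upright boss 34 mm in diameter and 30 mm high (top 40 mm above the origin) centred at x = -18, y = 0. The other end, +x, is the foot with two small punch marks. It starts lying flat on the bench, boss up.
- boss (a point): Centre of the top of the bracket's boss.
- bar_blank: Bystander: upright brass bar end, 38 mm diameter, 40 mm high. Leave alone.
- vee_block: Bystander: dark steel vee block 50 x 36 x 36 mm. Leave alone.
- oil_bottle: Bystander: yellow oil bottle, 52 mm diameter, 130 mm high. Leave alone.
- caliper: Bystander: caliper 235 mm long lying on the bench. Leave alone.
- chip_brush: Bystander: wooden brush 200 mm long lying on the bench. Leave alone.
- screwdriver: Bystander: yellow-handled screwdriver 190 mm long lying on the bench. Leave alone.
- parts_tray: Bystander: blue divided tray 120 x 180 x 35 mm. Leave alone.
Mind the look-alikes: they are no part of the job. Of the things shaped like the bracket, the aluminium one is meant.

How it is judged:
On the way:
1. the bracket, flat in the jig with the leaf open, bears on both dowels and the end stop at once (at least 2 N each, for 0.3 s) (contact force between bracket and dowel_a above 2 N and contact force between bracket and dowel_b above 2 N and contact force between bracket and stop above 2 N and angle between bracket's own z axis and vertical below 0.04 rad and z of bracket in the frame of jig below 0.018 m and value of joint leaf above 0.8 rad), for 0.3 s.
At the end, for the whole second after the job is handed in: The bracket lies flat on the jig's top, foot end at the stop, within 1.5 mm of touching both dowels and the stop and within 0.025 rad of square to the jig, at rest and released, with the drill leaf closed on it (joint below 0.04 rad) (x of bracket in the frame of jig between -0.0015 and 0.0015 m and y of bracket in the frame of jig between -0.0015 and 0.0015 m and z of bracket in the frame of jig between 0.0145 and 0.0175 m and angle between the x axis of bracket and the x axis of jig, either way round below 0.025 rad and angle between bracket's own z axis and vertical below 0.03 rad and value of joint leaf below 0.04 rad and linear speed of bracket below 0.01 m/s).
It fails at once if the bracket pushed against a dowel or the end stop with more than 10 N (contact force between bracket and dowel_a above 10 N or contact force between bracket and dowel_b above 10 N or contact force between bracket and stop above 10 N).
It fails at once if the drill leaf slammed (faster than 4 rad/s) (velocity of joint leaf below -4 rad/s).
It fails at once if another thing on the bench moved by more than 15 mm (distance of any of bar_blank, vee_block, oil_bottle, caliper, chip_brush, screwdriver, parts_tray from where it was at the start of the episode above 0.015 m).
It also fails if it takes over 72 s, if anything falls off the work surface, if the arm or the gripper's body presses on something with over 40 N, if the wrist force passes 120 N, or if a joint passes its speed limit or range.

ROBOT

A 7-joint arm with a two-finger parallel gripper is mounted at the origin on the work surface. World frame = base frame: x ahead of the robot, y to its left, z up, the work surface at z = 0. Lengths are in m, angles in rad, forces in N, time in s.
With the tool pointing down it reaches from about 0.425 to 0.95 m from the base axis. Payload 16.7 kg.
Tool frame: the origin (TCP) lies on the centre line of the jaws, within the pads' length; the fingertips stand 22 mm ahead of it and the grasp point (between the pads) lies 3 mm ahead of it (nose_length is the distance from the TCP to the fingertips, in m); x points along the fingers, y is the direction in which the jaws open and shut, and the axes are right-handed (so a half turn about x gives the same grasp; the last joint's range is limited). The gripper opens to 94 mm and grips with 3 to 60 N. Pads are 16 mm wide; open, the fingers measure 119 mm over their backs; the gripper's body (75 mm by 177 mm) begins 78 mm behind the grasp point.
Start: joints at [-1.284, 0.426, 0.074, 1.606, -0.034, 1.111, -0.067], TCP at [0.285, 0.612, 0.227] pointing down, gripper open.
Joint ranges: [-2.85, 2.85], [-0.5, 2.14], [-1.23, 1.37], [0.21, 2.46], [-1.02, 4.16], [0.16, 2.05], [-2.73, 2.73]. Speed limits (rad/s): [1.89, 1.89, 2.39, 2.39, 3.01, 3.01, 3.01].

INTERFACE

Orientations are given as a rotation vector (axis times angle).
In Python, from cell import get_state, capture, get_calibration, close_job, nose_length gives the robot as it stands.
- The arm moves only by the shell command python3 -m jog 'ROWS' [OPENING]. ROWS is JSON, a list of rows, each a list of 6 numbers: the shift along the tool's x, y, z in cm, then the turn, a rotation vector about the tool's x, y, z in rad. In form: [[tx, ty, tz, wx, wy, wz], ...]. A call has 1 to 10 rows; each row is the pose to reach, as a shift and turn from the pose commanded when the call began, along the tool's axes at that moment; what a row does not reach only later rows make up. A row lasts 1/8 s, in which the tool goes at most 62.5 mm and 10.7 degrees, less where a joint would pass 70% of its speed; a pose out of reach is approached as far as the arm can. A call with a gripper value outside its range is refused whole. OPENING is the gripper command: -1 is fully open, 1 is shut, values between are in proportion, set as the call begins (- or left out, the last holds). The fingers move at their own pace and stop on an object; the grip force is fixed at half the most. Time passes only in rows, so rows that repeat a pose let the fingers close. It gives the time, the measured TCP pose, the force and the opening at its end, in the units of the state.
- get_state(): the state, without advancing time (a new reading comes with each control period).
- capture(name): name is "side" or "top" or "wrist"; returns the picture (420x560x3 uint8, red, green, blue); there is no depth.
- get_calibration(name): a dict with "fovy" (degrees; the focal length in pixels is half the picture's height over the tangent of half this angle, whatever the lens; pixels are square), "cx", "cy" (the principal point, pixels), "dist" ([k1, k2, p1, p2, k3] as OpenCV has them; the pictures are not rectified), "origin" and "orientation" of the camera in the world; the wrist camera has in their place "tool_from_camera" (4x4, takes a point from camera to tool coordinates, whose origin is the TCP and whose axes are the tool frame's). Camera axes: x right, y down, z forward; pixel columns grow to the right and rows downward; lengths in m; the calibration is good to about 2 mm. A picture is of the moment at which its call begins: read the wrist's pose just before it. get_calibration takes no time and is no camera call.
- close_job(): hands the job in, once; it reports no verdict.
The state is a dict: "t": time; "joint_positions": joint angles; "qd": joint speeds; "joint_torque": joint torques, N m; "position": TCP position; "orientation": TCP orientation; "contact_force": force on the tool from outside, world axes, zero at the start; "ft_torque": the same for the moment, N m; "gripper_width": finger opening in m.
Only numpy, scipy, OpenCV 4.12 (cv2) and the standard library are available. Lean on these libraries where they do the work, as an engineer would, in place of code of your own. Each camera call takes 0.05 s, during which the arm holds its last target. There are 200 camera calls.

## Working session

There is one attempt and no reset: what is moved stays moved. The work goes in short steps, Python scripts to look and compute and a shell command to move; the robot and the scene stay as the last step left them, time stands still between calls to the robot, and variables do not carry over. Pictures are saved under pics/ and viewed, on a budget of 10 in all, crops included, one or two more only if the job needs it, and the job is handed in when it is done.

```bash
ls; mkdir -p pics; python3 - <<'E'
from cell import *
import cv2,numpy as np
s=get_state();print({k:np.round(v,4) for k,v in s.items()})
for n in ("top","side","wrist"):
    c=get_calibration(n);print(n,{k:np.round(v,4).tolist() for k,v in c.items()})
    cv2.imwrite(f"pics/{n}0.png",capture(n)[:,:,::-1])
E
```

```text
pics
{'t': np.float64(0.0), 'joint_positions': array([-1.2845,  0.4267,  0.0738,  1.6066, -0.0341,  1.1108, -0.0671]), 'qd': array([-0.0011, -0.001 ,  0.0005, -0.0012, -0.0007, -0.0003, -0.0012]), 'joint_torque': array([-1.10000e-03, -9.35829e+01,  3.66650e+00, -4.54208e+01,
       -4.88000e-02,  1.99000e-02,  2.00000e-04]), 'position': array([0.2848, 0.6115, 0.2268]), 'orientation': array([ 0.3407,  1.5438, -0.3428]), 'contact_force': array([ 0.7864,  0.6674, -0.6581]), 'ft_torque': array([ 0.0291,  0.0187, -0.0024]), 'gripper_width': np.float64(0.094)}
top {'fovy': 51.3375, 'cx': 280.4346, 'cy': 209.8062, 'dist': [-0.0931, 0.0, 0.0, 0.0, 0.0], 'origin': [0.3405, 0.0101, 1.2353], 'orientation': [-2.1397, 2.1234, -0.1886]}
side {'fovy': 43.8181, 'cx': 281.3875, 'cy': 214.3982, 'dist': [-0.1475, 0.0, 0.0, 0.0, 0.0], 'origin': [0.1167, -1.0577, 0.8341], 'orientation': [-2.1413, 0.4115, -0.2022]}
wrist {'fovy': 71.1024, 'cx': 278.1877, 'cy': 210.8242, 'dist': [-0.0354, 0.0, 0.0, 0.0, 0.0], 'tool_from_camera': [[0.0016, -0.2353, 0.9719, -0.1564], [1.0, 0.0003, -0.0015, -0.0012], [0.0001, 0.9719, 0.2353, -0.0677], [0.0, 0.0, 0.0, 1.0]]}
```

View pics/top0.png

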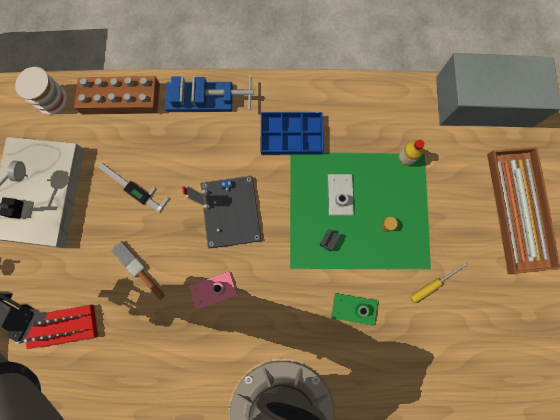

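View pics/side0.png

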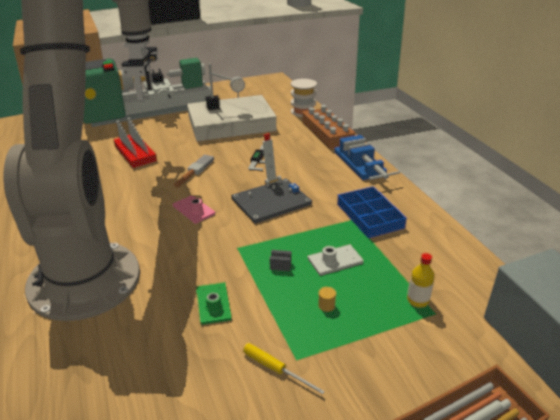

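Top view: jig at about (231,212) px with the blue stop at (226,184), so jig +x is roughly image up. The open leaf's red tab is at (186,190). The aluminium bracket is on the green mat at (341,197), boss at (342,198), with its punch marks at the top (about row 181). The pink and green lookalikes are below it.

```bash
cat > h.py <<'E'
import numpy as np,cv2
from cell import *
from scipy.spatial.transform import Rotation as R
def cam(n,s=None):
    c=get_calibration(n); f=210/np.tan(np.radians(c["fovy"])/2)
    K=np.array([[f,0,c["cx"]],[0,f,c["cy"]],[0,0,1]])
    if n=="wrist":
        s=s or get_state(); T=np.eye(4);T[:3,:3]=R.from_rotvec(s["orientation"]).as_matrix();T[:3,3]=s["position"]
        M=T@np.array(c["tool_from_camera"])
    else:
        M=np.eye(4);M[:3,:3]=R.from_rotvec(c["orientation"]).as_matrix();M[:3,3]=c["origin"]
    return K,np.array(c["dist"]),M
def onplane(px,z,C):
    K,d,M=C; p=cv2.undistortPoints(np.array(px,float).reshape(-1,1,2),K,d)[:,0]
    r=np.c_[p,np.ones(len(p))]@M[:3,:3].T
    return M[:3,3]+r*((z-M[2,3])/r[:,2])[:,None]
def project(P,C):
    K,d,M=C; q=np.linalg.inv(M); return cv2.projectPoints(np.array(P,float).reshape(-1,3),cv2.Rodrigues(q[:3,:3])[0],q[:3,3],K,d)[0][:,0]
def rect(mask,near,z,C):
    "contour nearest a pixel, put on a plane, min-area rectangle: centre, size, long-axis yaw"
    cs=[c for c in cv2.findContours(mask.astype(np.uint8),0,cv2.CHAIN_APPROX_NONE)[0] if cv2.contourArea(c)>100]
    c=max(cs,key=lambda c:cv2.pointPolygonTest(c,near,True))
    P=onplane(cv2.convexHull(c)[:,0],z,C)[:,:2]
    r=cv2.minAreaRect((P*1000).astype(np.float32)); b=cv2.boxPoints(r)
    e=max(b[1]-b[0],b[2]-b[1],key=np.linalg.norm)
    y=np.degrees(np.arctan2(e[1],e[0])); y=(y+90)%180-90
    return np.round(r[0],1),np.round(r[1],1),round(float(y),2)
def tcp_delta(target,Rt):
    "row (cm, rad) from present pose to a target pose"
    s=get_state();A=R.from_rotvec(s["orientation"])
    return np.round(np.r_[A.inv().apply(np.array(target)-s["position"])*100,(A.inv()*Rt).as_rotvec()],3)
E
python3 - <<'E'
from h import *
C=cam("top");im=cv2.imread("pics/top0.png");hsv=cv2.cvtColor(im,cv2.COLOR_BGR2HSV)
H,S,V=cv2.split(hsv)
print("bracket",rect((S<50)&(V>120),(336,185),0.01,C))
print("jig",rect((V<95)&(S<90),(235,225),0.016,C))
print(onplane([[342,198]],.04,C),onplane([[226,184]],.03,C),onplane([[186,190]],.15,C), onplane([[391,224],[331,240]],.03,C))
A=R.from_rotvec(get_state()["orientation"]).as_matrix();print(A.round(3))
E
```

```text
bracket (array([ 603.9, -163.5]), array([117.6,  70.4]), 0.61)
jig (array([549.4, 150.3]), array([189.7, 148.7]), 8.6)
[[ 0.58560442 -0.16406077  0.04      ]] [[0.62550257 0.16271973 0.03      ]] [[0.58078015 0.24951276 0.15      ]] [[ 0.51450814 -0.30244498  0.03      ]
 [ 0.46857048 -0.13293473  0.03      ]]
[[-0.     0.422  0.907]
 [-0.001  0.907 -0.422]
 [-1.    -0.001  0.   ]]
```

```bash
python3 -m jog --help 2>&1 | head -20
```

```text
invalid input: not JSON, or not a number
```

```bash
python3 -m jog '[[-2.3,-29.7,40.8,0,0,0],[-2.3,-29.7,40.8,0,0,0],[-2.3,-29.7,40.8,0,0,0],[-2.3,-29.7,40.8,0,0,0],[-2.3,-29.7,40.8,0,0,0],[-2.3,-29.7,40.8,0,0,0],[-2.3,-29.7,40.8,0,0,0],[-2.3,-29.7,40.8,0,0,0],[-2.3,-29.7,40.8,0,0,0],[-2.3,-29.7,40.8,0,0,0]]'
python3 -m jog '[[0,0,0,0,0,0],[0,0,0,0,0,0],[0,0,0,0,0,0]]'
python3 - <<'E'
from h import *
s=get_state();cv2.imwrite("pics/w1.png",capture("wrist")[:,:,::-1])
np.save("w1.npy",[s["position"],s["orientation"]]);print(s["position"],s["orientation"],s["contact_force"])
E
```

```text
t: 1.4
position: [0.5293, 0.1704, 0.2503]
orientation: [0.342, 1.544, -0.342]
contact_force: [-0.6, 0.3, -1.5]
gripper_width: 0.094
t: 1.78
position: [0.5291, 0.1711, 0.2504]
orientation: [0.341, 1.544, -0.341]
contact_force: [1.3, 0.4, 0.1]
gripper_width: 0.0939
[0.52909976 0.17111478 0.25044726] [ 0.3408563   1.5439657  -0.34086052] [1.30013013 0.43366037 0.09125175]
```

View pics/w1.png

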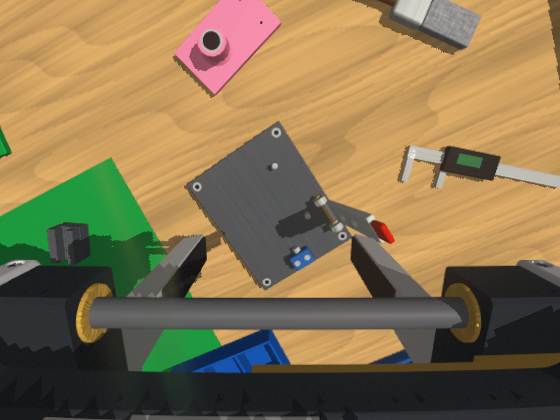

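Wrist view: jig corners at about (278,122), (187,186), (264,289) and (353,237), with corner screws at (277,132), (197,187), (266,283) and (343,236). Dowel_a's top is at (273,167) and the red tab at (382,230).

```bash
cat >> h.py <<'E'
def wcam(f):
    p=np.load(f); return cam("wrist",{"position":p[0],"orientation":p[1]})
def jigpose(im,C,seeds=((277,132),(197,187),(343,236),(266,283))):
    "corner screws: bright blobs near the seeds -> centre, yaw from opposite pairs"
    g=cv2.cvtColor(im,cv2.COLOR_BGR2GRAY);o=[]
    for u,v in seeds:
        w=g[v-8:v+9,u-8:u+9].astype(float); m=(w>130)*w; yy,xx=np.mgrid[-8:9,-8:9]
        o.append((u+(m*xx).sum()/m.sum(),v+(m*yy).sum()/m.sum()))
    return np.array(o),onplane(o,.017,C)[:,:2]*1000
E
python3 - <<'E'
from h import *
C=wcam("w1.npy");im=cv2.imread("pics/w1.png");hsv=cv2.cvtColor(im,cv2.COLOR_BGR2HSV);H,S,V=cv2.split(hsv)
for t in (85,95,105): print("jig",rect((V<t)&(S<90),(240,200),0.016,C))
o,P=jigpose(im,C);print(o.round(1));print(P.round(1),P.mean(0));
a=P[3]-P[1];b=P[2]-P[0]
print(np.linalg.norm(a),np.linalg.norm(b),[np.degrees(np.arctan2(v[1],v[0])) for v in (a,b)],np.degrees(np.arctan2(*(P[2]-P[3])[::-1])),np.degrees(np.arctan2(*(P[0]-P[1])[::-1])))
print("dowel_a top",onplane([(274,166)],.0275,C)*1000, "tab",onplane([(382,230)],.155,C)*1000)
E
```

```text
jig (array([586.6, 181. ]), array([58. , 73.1]), -78.65)
jig (array([672.2, 103.9]), array([990.1, 496.3]), 65.18)
jig (array([672.2, 103.9]), array([990.1, 496.3]), 65.18)
[[277.1 130.3]
 [195.9 185.8]
 [344.  235.1]
 [266.5 286.5]]
[[455.4 201.7]
 [474.6  72.5]
 [622.7 226.8]
 [648.3  94.8]] [550.2727118  148.95926574]
175.13990624354898 169.13283099112354 [np.float64(7.3255282880443096), np.float64(8.54511754611377)] 101.00539770323827 98.45870360993018
dowel_a top [[494.28879819 179.31849155  27.5       ]] tab [[577.68549258 249.71872585 155.        ]]
```

```bash
python3 - <<'E'
from h import *
print(tcp_delta([.5858,-.1638,.15],R.from_rotvec(get_state()["orientation"])))
E
```

```text
[ 10.045 -27.972  19.238   0.      0.      0.   ]
```

```bash
python3 -m jog '[[0,-12,8,0,0,0],[2,-18,13,0.06,0,0],[5,-22,16,0.12,0,0],[8,-27.97,19.24,0.12,0,0],[10,-27.97,19.24,0.12,0,0],[10,-27.97,19.24,0.12,0,0],[10,-27.97,19.24,0.12,0,0],[10,-27.97,19.24,0.12,0,0],[10,-27.97,19.24,0.12,0,0],[10,-27.97,19.24,0.12,0,0]]'
python3 - <<'E'
from h import *
s=get_state();im=capture("wrist")[:,:,::-1].copy();C=cam("wrist",s)
cv2.imwrite("pics/w2.png",im);np.save("w2.npy",[s["position"],s["orientation"]]);print(s["position"],s["contact_force"])
hsv=cv2.cvtColor(im,cv2.COLOR_BGR2HSV);H,S,V=cv2.split(hsv)
b=project([.5858,-.1638,.04],C)[0]; print("boss proj",b,"foot",project([.64,-.163,.01],C))
E
```

```text
t: 3.08
position: [0.5861, -0.1633, 0.1511]
orientation: [0.435, 1.526, -0.434]
contact_force: [-0.6, 0.8, -0.2]
gripper_width: 0.0943
[ 0.58613917 -0.16329193  0.15106153] [-0.62520668  0.76860959 -0.20118094]
boss proj [279.18556802 213.58784445] foot [[306.24599303 247.91291898]]
```

View pics/w2.png

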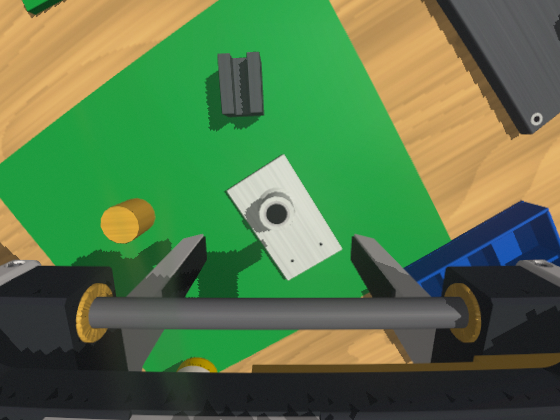

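Wrist view: aluminium bracket with its boss at (276,213), 3 px from the prediction. The punch marks (foot) are at (292,260) and (320,244). Brass bar and vee block are clear of the fingers.

```bash
python3 -m jog '[[5,-0.2,0,0,0,0],[9,-0.2,0,0,0,0],[11.3,-0.2,0,0,0,0],[11.7,-0.2,0,0,0,0],[11.7,-0.2,0,0,0,0],[11.7,-0.2,0,0,0,0]]'
python3 -m jog '[[0,0,0,0,0,0],[0,0,0,0,0,0],[0,0,0,0,0,0],[0,0,0,0,0,0],[0,0,0,0,0,0],[0,0,0,0,0,0],[0,0,0,0,0,0],[0,0,0,0,0,0]]' 1
```

```text
t: 3.88
position: [0.5854, -0.1661, 0.0347]
orientation: [0.436, 1.525, -0.435]
contact_force: [0.2, 0.2, -0.1]
gripper_width: 0.0938
t: 4.88
position: [0.5847, -0.166, 0.0334]
orientation: [0.435, 1.527, -0.435]
contact_force: [0.9, 0.5, 0.1]
gripper_width: 0.0336
```

```bash
python3 -m jog '[[-3,0,0,0,0,0],[-8,0,0,0,0,0],[-11.5,0,0,0,0,0],[-11.5,0,0,0,0,0]]'
python3 - <<'E'
from h import *
A=R.from_rotvec(get_state()["orientation"]);print(A.as_matrix().round(3))
print(tcp_delta([.5265,.141,.10],A*R.from_rotvec([-.14,0,0])))
E
```

```text
t: 5.38
position: [0.5859, -0.1664, 0.1509]
orientation: [0.436, 1.523, -0.435]
contact_force: [0.2, -0.3, -2.4]
gripper_width: 0.0339
[[ 0.004  0.528  0.849]
 [-0.     0.849 -0.528]
 [-1.     0.002  0.004]]
[  5.054  22.972 -21.284  -0.14    0.      0.   ]
```

```bash
python3 -m jog '[[0,4.6,-4.2,-0.03,0,0],[0,9,-8.5,-0.07,0,0],[0,13.8,-12.7,-0.1,0,0],[0,18.4,-17,-0.14,0,0],[2,22,-20.5,-0.14,0,0],[5.05,22.97,-21.28,-0.14,0,0],[5.05,22.97,-21.28,-0.14,0,0],[5.05,22.97,-21.28,-0.14,0,0],[5.05,22.97,-21.28,-0.14,0,0],[5.05,22.97,-21.28,-0.14,0,0]]'
python3 - <<'E'
from h import *
s=get_state();im=capture("wrist")[:,:,::-1].copy();C=cam("wrist",s)
np.save("w3.npy",[s["position"],s["orientation"]]);cv2.imwrite("pics/w3.png",im);print(s["position"],R.from_rotvec(s["orientation"]).as_matrix().round(3))
cv2.imwrite("pics/w3c.png",cv2.resize(im[120:330,130:410],None,fx=2.8,fy=2.8,interpolation=cv2.INTER_CUBIC))
E
```

```text
t: 6.62
position: [0.5256, 0.1407, 0.0987]
orientation: [0.328, 1.545, -0.327]
contact_force: [-0.4, -1.1, -2.5]
gripper_width: 0.0338
[0.5256225  0.14069772 0.09867443] [[ 0.001  0.405  0.914]
 [ 0.     0.914 -0.405]
 [-1.     0.001  0.001]]
```

View pics/w3c.png

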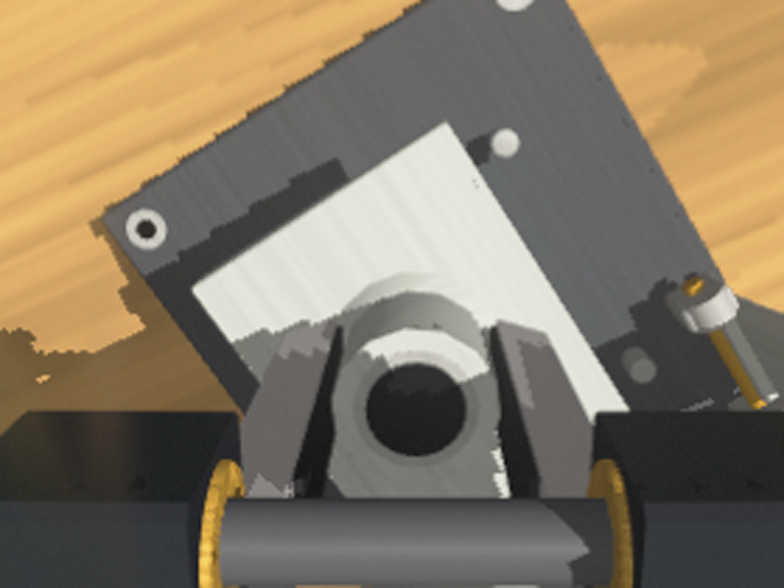

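Crop of the wrist view: both dowel tops are visible at crop (506,142) and (639,364). The plate's dowel-side long edge runs (447,122) to (620,410), and the rear edge (447,122) to (193,288).

```bash
python3 - <<'E'
from h import *
C=wcam("w3.npy");u=lambda p:np.array(p)/2.8-0.18+[130,120]
D=onplane(u([(506,142),(639,364)]),.0275,C)[:,:2]*1000
E=onplane(u([(447,122),(620,410),(193,288)]),.075,C)[:,:2]*1000
an=lambda v:np.degrees(np.arctan2(v[1],v[0]))
d=D[1]-D[0];y=an(d);print("dowels",D.round(1),np.linalg.norm(d),"yaw",y)
print("plate",E.round(1),"long yaw",an(E[1]-E[0]),"rear",an(E[0]-E[2])-90,np.linalg.norm(E[0]-E[2]))
c,s=np.cos(np.radians(y)),np.sin(np.radians(y));Rj=np.array([[c,-s],[s,c]])
jc=D.mean(0)-Rj@[-10,39];print("jig",jc,"corner in jig",Rj.T@(E[0]-jc),"(home -60,35)")
E
```

```text
dowels [[494.3 180.2]
 [570.5 191.2]] 76.96390417670743 yaw 8.272975795520932
plate [[478.6 167.4]
 [557.1 178.1]
 [489.5  99.5]] long yaw 7.759430926736989 rear 9.133949852376034 68.6811696090457
jig [547.91750881 148.55676207] corner in jig [-65.87403655  28.57395334] (home -60,35)
```

```bash
python3 -m jog '[[2,0,0,0,0,0],[3.5,0,0,0,0,0],[4.5,0,0,0,0,0],[4.7,0,0,0,0,0],[4.8,0,0,0,0,0],[4.85,0,0,0,0,0],[4.85,0,0,0,0,0]]'
python3 -m jog '[[0.05,0,0,0,0,0],[0.1,0,0,0,0,0],[0.1,0,0,0,0,0]]'
```

```text
t: 7.55
position: [0.5253, 0.1414, 0.0498]
orientation: [0.326, 1.546, -0.326]
contact_force: [-0.1, -0.0, -2.6]
gripper_width: 0.0334
t: 7.92
position: [0.5254, 0.1414, 0.0494]
orientation: [0.327, 1.546, -0.326]
contact_force: [-5.2, -0.5, 15.3]
gripper_width: 0.0335
```

```bash
python3 -m jog '[[-0.05,0,0,0,0,0],[-0.08,0,0,0,0,0],[-0.08,0,0,0,0,0]]'
python3 -m jog '[[0,0,0,0,0,0],[0,0,0,0,0,0],[0,0,0,0,0,0],[0,0,0,0,0,0],[0,0,0,0,0,0]]' 0.1
python3 - <<'E'
from h import *
s=get_state();im=capture("wrist")[:,:,::-1].copy()
np.save("w4.npy",[s["position"],s["orientation"]]);cv2.imwrite("pics/w4.png",im);print(s["position"])
cv2.imwrite("pics/w4c.png",cv2.resize(im[100:310,130:410],None,fx=2.8,fy=2.8,interpolation=cv2.INTER_CUBIC))
A=R.from_rotvec(s["orientation"]);j=np.radians(8.4)
print("jig x,y in tool",A.inv().apply([[np.cos(j),np.sin(j),0],[-np.sin(j),np.cos(j),0]]).round(3))
E
```

```text
t: 8.3
position: [0.5253, 0.1414, 0.0494]
orientation: [0.326, 1.546, -0.326]
contact_force: [-1.4, -0.1, 3.1]
gripper_width: 0.0334
t: 8.93
position: [0.5252, 0.1413, 0.0493]
orientation: [0.326, 1.546, -0.326]
contact_force: [-0.6, 0.1, 0.5]
gripper_width: 0.0424
[0.52515202 0.14130844 0.04926698]
jig x,y in tool [[ 0.     0.533  0.846]
 [-0.     0.846 -0.533]]
```

View pics/w4c.png

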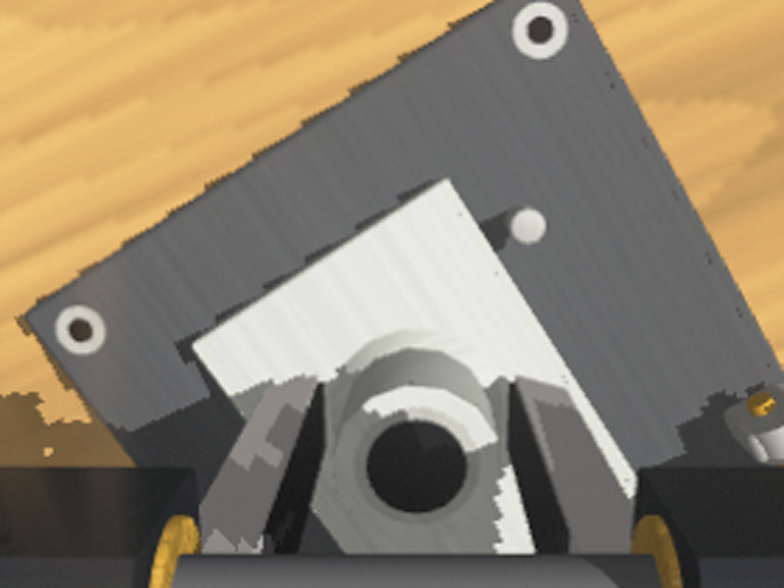

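Crop: bracket flat and released. The long edge runs (448,180) to (632,490), and dowel_a's top is at (528,226) with a clear gap.

```bash
python3 - <<'E'
from h import *
C=wcam("w4.npy");u=lambda p:np.array(p)/2.8-0.18+[130,100]
D=onplane(u([(528,226)]),.0275,C)[0,:2]*1000
E=onplane(u([(448,180),(632,490),(193,347)]),.026,C)[:,:2]*1000
an=lambda v:np.degrees(np.arctan2(v[1],v[0]))
j=np.radians(8.4);Rj=np.array([[np.cos(j),-np.sin(j)],[np.sin(j),np.cos(j)]])
print(D,E.round(1),an(E[1]-E[0]),an(E[0]-E[2])-90,np.linalg.norm(E[0]-E[2]))
print("dowel_a - corner, jig",Rj.T@(D-E[0]),"home: 10, 4")
S=onplane(u([(540,30),(80,330)]),.017,C)[:,:2]*1000;print("screw line yaw",an(S[0]-S[1])-90)
E
python3 -m jog '[[0,0.1,0,0,0,0],[0,0.2,0,0,0,0],[0,0.25,0,0,0,0],[0,0.3,0,0,0,0],[0,0.35,0,0,0,0],[0,0.4,0,0,0,0],[0,0.4,0,0,0,0]]'
```

```text
[494.54462005 179.92350774] [[478.5 167.9]
 [563.3 179.1]
 [489.7  99.9]] 7.534096928773712 9.279870737707967 68.92199542770915
dowel_a - corner, jig [17.58417141  9.53124907] home: 10, 4
screw line yaw 8.509139114423249
t: 9.85
position: [0.5267, 0.145, 0.0493]
orientation: [0.326, 1.546, -0.326]
contact_force: [0.1, -0.0, 0.1]
gripper_width: 0.0424
```

```bash
python3 -m jog '[[0,0.042,-0.027,0,0,0],[0,0.085,-0.053,0,0,0],[0,0.127,-0.08,0,0,0],[0,0.169,-0.107,0,0,0],[0,0.212,-0.133,0,0,0],[0,0.254,-0.16,0,0,0],[0,0.296,-0.187,0,0,0],[0,0.338,-0.213,0,0,0],[0,0.338,-0.213,0,0,0]]'
python3 -m jog '[[0,0.017,-0.011,0,0,0],[0,0.034,-0.021,0,0,0],[0,0.051,-0.032,0,0,0],[0,0.068,-0.043,0,0,0]]'
python3 -m jog '[[0,0.008,-0.005,0,0,0],[0,0.017,-0.011,0,0,0],[0,0.025,-0.016,0,0,0],[0,0.034,-0.021,0,0,0]]'
```

```text
t: 10.98
position: [0.5261, 0.149, 0.0493]
orientation: [0.326, 1.546, -0.326]
contact_force: [-0.1, -0.5, -0.3]
gripper_width: 0.0424
t: 11.48
position: [0.526, 0.1497, 0.0492]
orientation: [0.326, 1.546, -0.326]
contact_force: [-1.2, -1.0, -0.2]
gripper_width: 0.0422
t: 11.98
position: [0.526, 0.1499, 0.0493]
orientation: [0.326, 1.546, -0.326]
contact_force: [0.5, -3.4, 0.1]
gripper_width: 0.0423
```

```bash
python3 -m jog '[[0,0,0,0,0,0],[0,0,0,0,0,0]]'
python3 -m jog '[[0,0.008,-0.005,0,0,0],[0,0.013,-0.008,0,0,0],[0,0.013,-0.008,0,0,0]]'
```

```text
t: 12.22
position: [0.526, 0.1499, 0.0493]
orientation: [0.326, 1.546, -0.326]
contact_force: [1.0, -2.7, 0.0]
gripper_width: 0.0424
t: 12.6
position: [0.526, 0.1502, 0.0493]
orientation: [0.326, 1.546, -0.326]
contact_force: [1.5, -3.3, -0.0]
gripper_width: 0.0423
```

```bash
python3 -m jog '[[0,0.008,-0.005,0,0,0],[0,0.017,-0.011,0,0,0],[0,0.017,-0.011,0,0,0]]'
python3 -m jog '[[0,0.008,-0.005,0,0,0],[0,0.017,-0.011,0,0,0],[0,0.017,-0.011,0,0,0]]'
```

```text
t: 12.98
position: [0.5259, 0.1505, 0.0493]
orientation: [0.326, 1.546, -0.326]
contact_force: [1.1, -2.5, 0.6]
gripper_width: 0.0423
t: 13.35
position: [0.5259, 0.1507, 0.0493]
orientation: [0.326, 1.546, -0.326]
contact_force: [1.2, -3.1, 0.4]
gripper_width: 0.0423
```

```bash
python3 - <<'E'
from h import *
s=get_state();im=capture("wrist")[:,:,::-1].copy()
np.save("w5.npy",[s["position"],s["orientation"]]);cv2.imwrite("pics/w5.png",im);print(s["position"])
cv2.imwrite("pics/w5c.png",cv2.resize(im[120:330,150:430],None,fx=2.8,fy=2.8,interpolation=cv2.INTER_CUBIC))
E
```

```text
[0.52589854 0.15065681 0.04927231]
```

View pics/w5c.png

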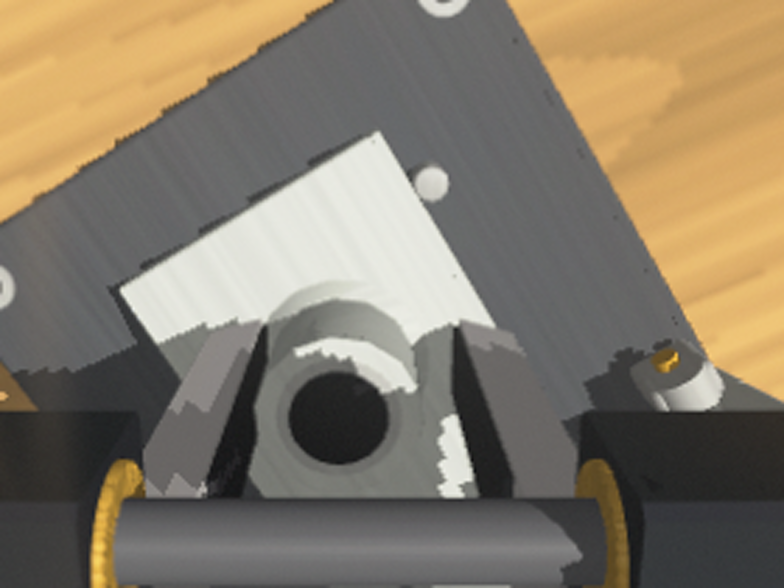

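Crop: the edge now touches dowel_a at (432,184). The edge runs (378,130) to (490,322). The bracket is probably still turning about dowel_a.

```bash
python3 - <<'E'
from h import *
C=wcam("w5.npy");u=lambda p:np.array(p)/2.8-0.18+[150,120]
D=onplane(u([(432,184)]),.0275,C)[0,:2]*1000
E=onplane(u([(378,130),(490,322),(120,288)]),.026,C)[:,:2]*1000
an=lambda v:np.degrees(np.arctan2(v[1],v[0]))
print(an(E[1]-E[0]),an(E[0]-E[2])-90)
for j in (7,8.4):
    j=np.radians(j);Rj=np.array([[np.cos(j),-np.sin(j)],[np.sin(j),np.cos(j)]]);print(Rj.T@(D-E[0]))
E
python3 -m jog '[[0,0.017,-0.011,0,0,0],[0,0.034,-0.021,0,0,0],[0,0.034,-0.021,0,0,0]]'
python3 -m jog '[[0,0.017,-0.011,0,0,0],[0,0.034,-0.021,0,0,0],[0,0.034,-0.021,0,0,0]]'
```

```text
6.847042816951046 7.504378910560305
[16.00035673  4.21625709]
[16.09859281  3.82407493]
t: 13.78
position: [0.5258, 0.1512, 0.0493]
orientation: [0.326, 1.546, -0.326]
contact_force: [0.4, -3.0, 0.7]
gripper_width: 0.0426
t: 14.15
position: [0.5258, 0.1514, 0.0492]
orientation: [0.326, 1.546, -0.326]
contact_force: [0.2, -1.3, -0.4]
gripper_width: 0.0421
```

```bash
python3 -m jog '[[0,0.008,-0.005,0,0,0],[0,0.017,-0.011,0,0,0],[0,0.017,-0.011,0,0,0]]'
python3 -m jog '[[0,0.008,-0.005,0,0,0],[0,0.017,-0.011,0,0,0],[0,0.017,-0.011,0,0,0]]'
python3 -m jog '[[0,0.008,-0.005,0,0,0],[0,0.017,-0.011,0,0,0],[0,0.017,-0.011,0,0,0]]'
```

```text
t: 14.52
position: [0.5257, 0.1515, 0.0493]
orientation: [0.326, 1.546, -0.326]
contact_force: [0.1, -4.4, 0.5]
gripper_width: 0.0422
t: 14.9
position: [0.5258, 0.1516, 0.0493]
orientation: [0.326, 1.546, -0.327]
contact_force: [0.7, -5.2, 0.7]
gripper_width: 0.0426
t: 15.28
position: [0.5258, 0.1517, 0.0493]
orientation: [0.326, 1.546, -0.327]
contact_force: [1.4, -5.8, 1.3]
gripper_width: 0.0423
```

```bash
python3 -m jog '[[0,0.013,0.021,0,0,0],[0,0.027,0.042,0,0,0],[0,0.04,0.063,0,0,0],[0,0.053,0.085,0,0,0],[0,0.053,0.085,0,0,0]]'
python3 -m jog '[[0,0.013,0.021,0,0,0],[0,0.027,0.042,0,0,0],[0,0.04,0.063,0,0,0],[0,0.053,0.085,0,0,0],[0,0.053,0.085,0,0,0]]'
```

```text
t: 15.9
position: [0.5261, 0.1517, 0.0492]
orientation: [0.326, 1.547, -0.327]
contact_force: [-1.7, -6.7, 4.0]
gripper_width: 0.0426
t: 16.52
position: [0.5271, 0.1518, 0.0492]
orientation: [0.326, 1.547, -0.327]
contact_force: [-2.3, -7.0, 4.8]
gripper_width: 0.0424
```

```bash
python3 -m jog '[[-0.01,0.013,0.021,0,0,0],[-0.02,0.027,0.042,0,0,0],[-0.03,0.04,0.063,0,0,0],[-0.03,0.053,0.085,0,0,0],[-0.03,0.053,0.085,0,0,0]]'
python3 -m jog '[[0,0.013,0.021,0,0,0],[0,0.027,0.042,0,0,0],[0,0.04,0.063,0,0,0],[0,0.053,0.085,0,0,0],[0,0.053,0.085,0,0,0]]'
```

```text
t: 17.15
position: [0.5281, 0.152, 0.0493]
orientation: [0.326, 1.547, -0.327]
contact_force: [-1.3, -5.4, 0.2]
gripper_width: 0.0423
t: 17.77
position: [0.529, 0.1521, 0.0493]
orientation: [0.326, 1.547, -0.327]
contact_force: [-1.0, -5.9, 0.9]
gripper_width: 0.0423
```

```bash
python3 -m jog '[[0,0.013,0.021,0,0,0],[0,0.027,0.042,0,0,0],[0,0.04,0.063,0,0,0],[0,0.053,0.085,0,0,0],[0,0.053,0.085,0,0,0]]'
python3 -m jog '[[0,0.013,0.021,0,0,0],[0,0.027,0.042,0,0,0],[0,0.04,0.063,0,0,0],[0,0.053,0.085,0,0,0],[0,0.053,0.085,0,0,0]]'
```

```text
t: 18.4
position: [0.53, 0.1523, 0.0493]
orientation: [0.326, 1.547, -0.327]
contact_force: [-1.5, -6.4, 0.1]
gripper_width: 0.0423
t: 19.02
position: [0.531, 0.1524, 0.0493]
orientation: [0.326, 1.547, -0.327]
contact_force: [-1.1, -5.7, 1.1]
gripper_width: 0.0424
```

```bash
python3 -m jog '[[0,0.008,0.013,0,0,0],[0,0.016,0.025,0,0,0],[0,0.024,0.038,0,0,0],[0,0.027,0.042,0,0,0],[0,0.027,0.042,0,0,0]]'
python3 -m jog '[[0,0.008,0.013,0,0,0],[0,0.016,0.025,0,0,0],[0,0.024,0.038,0,0,0],[0,0.027,0.042,0,0,0],[0,0.027,0.042,0,0,0]]'
```

```text
t: 19.65
position: [0.5315, 0.1525, 0.0493]
orientation: [0.326, 1.547, -0.327]
contact_force: [-1.8, -5.4, 1.2]
gripper_width: 0.042
t: 20.27
position: [0.532, 0.1525, 0.0493]
orientation: [0.326, 1.547, -0.327]
contact_force: [-1.4, -6.9, 0.4]
gripper_width: 0.0427
```

```bash
python3 -m jog '[[0,0.008,0.013,0,0,0],[0,0.016,0.025,0,0,0],[0,0.024,0.038,0,0,0],[0,0.027,0.042,0,0,0],[0,0.027,0.042,0,0,0]]'
python3 -m jog '[[0,0.008,0.013,0,0,0],[0,0.016,0.025,0,0,0],[0,0.024,0.038,0,0,0],[0,0.027,0.042,0,0,0],[0,0.027,0.042,0,0,0]]'
```

```text
t: 20.9
position: [0.5321, 0.1525, 0.0492]
orientation: [0.325, 1.548, -0.327]
contact_force: [-3.8, -7.0, 1.9]
gripper_width: 0.0425
t: 21.52
position: [0.5322, 0.1526, 0.0492]
orientation: [0.325, 1.549, -0.328]
contact_force: [-5.6, -6.6, 3.8]
gripper_width: 0.0425
```

```bash
python3 -m jog '[[0,0.008,0.013,0,0,0],[0,0.016,0.025,0,0,0],[0,0.024,0.038,0,0,0],[0,0.027,0.042,0,0,0],[0,0.027,0.042,0,0,0]]'
```

```text
t: 22.15
position: [0.5323, 0.1525, 0.0492]
orientation: [0.325, 1.549, -0.328]
contact_force: [-9.1, -7.5, 6.1]
gripper_width: 0.0423
```

```bash
python3 -m jog '[[0,0.006,-0.01,0,0,0],[0,0.014,-0.02,0,0,0],[0,0.022,-0.03,0,0,0],[0,0.03,-0.038,0,0,0],[0,0.03,-0.038,0,0,0],[0,0.03,-0.038,0,0,0]]'
python3 - <<'E'
from h import *
f=[]
for i in range(4): f.append(np.r_[get_state()["contact_force"],get_state()["ft_torque"]]); capture("wrist")
f=np.mean(f,0);j=np.radians(8.4);print(f.round(2),"jig",f[0]*np.cos(j)+f[1]*np.sin(j),-f[0]*np.sin(j)+f[1]*np.cos(j))
E
```

```text
t: 22.9
position: [0.5323, 0.1526, 0.0491]
orientation: [0.325, 1.549, -0.329]
contact_force: [-6.7, -8.5, 6.0]
gripper_width: 0.0422
[-6.44 -8.77  5.79 -2.22  1.6  -0.1 ] jig -7.654583651727298 -7.7366741598669435
```

```bash
python3 -m jog '[[-0.01,0.007,-0.005,0,0,0],[-0.02,0.014,-0.011,0,0,0],[-0.03,0.021,-0.018,0,0,0],[-0.03,0.03,-0.024,0,0,0],[-0.03,0.038,-0.03,0,0,0],[-0.03,0.038,-0.03,0,0,0]]'
python3 - <<'E'
from h import *
f=[]
for i in range(4): f.append(np.r_[get_state()["contact_force"],get_state()["ft_torque"]]); capture("wrist")
f=np.mean(f,0);j=np.radians(8.4);print(f.round(2),"jig",f[0]*np.cos(j)+f[1]*np.sin(j),-f[0]*np.sin(j)+f[1]*np.cos(j))
E
```

```text
t: 23.85
position: [0.5322, 0.1527, 0.0493]
orientation: [0.325, 1.549, -0.329]
contact_force: [-5.9, -10.5, 2.0]
gripper_width: 0.0422
[ -5.23 -10.42   1.78  -2.49   1.19  -0.  ] jig -6.695185014712013 -9.541096811231794
```

```bash
python3 -m jog '[[0,0.007,-0.005,0,0,0],[0,0.014,-0.01,0,0,0],[0,0.021,-0.014,0,0,0],[0,0.028,-0.018,0,0,0],[0,0.028,-0.018,0,0,0],[0,0.028,-0.018,0,0,0],[0,0.028,-0.018,0,0,0],[0,0.028,-0.018,0,0,0]]'
python3 - <<'E'
from h import *
f=[]
for i in range(4): f.append(np.r_[get_state()["contact_force"],get_state()["ft_torque"]]); capture("wrist")
f=np.mean(f,0);j=np.radians(8.4);print(f.round(2),"jig",f[0]*np.cos(j)+f[1]*np.sin(j),-f[0]*np.sin(j)+f[1]*np.cos(j))
s=get_state();im=capture("wrist")[:,:,::-1].copy()
np.save("w6.npy",[s["position"],s["orientation"]]);cv2.imwrite("pics/w6.png",im);print(s["position"])
cv2.imwrite("pics/w6c.png",cv2.resize(im[120:330,150:430],None,fx=2.8,fy=2.8,interpolation=cv2.INTER_CUBIC))
E
```

```text
t: 25.05
position: [0.5322, 0.1527, 0.0493]
orientation: [0.325, 1.549, -0.329]
contact_force: [-6.1, -12.1, 1.9]
gripper_width: 0.0423
[ -5.02 -11.81   2.39  -2.82   1.15  -0.02] jig -6.6940473145853705 -10.946567721122175
[0.5321852  0.1527096  0.04925633]
```

View pics/w6c.png

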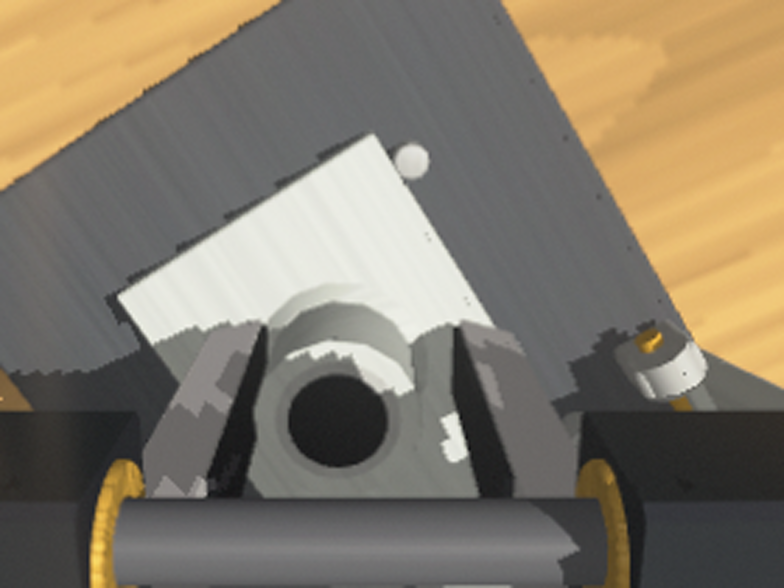

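Crop: the edge touches dowel_a at (411,161), now close to the rear corner (373,132). The edge runs on to (492,322).

```bash
python3 - <<'E'
from h import *
C=wcam("w6.npy");u=lambda p:np.array(p)/2.8-0.18+[150,120]
D=onplane(u([(411,161)]),.0275,C)[0,:2]*1000
E=onplane(u([(373,132),(492,322),(117,296)]),.026,C)[:,:2]*1000
an=lambda v:np.degrees(np.arctan2(v[1],v[0]))
print(an(E[1]-E[0]),an(E[0]-E[2])-90)
for j in (8,9):
    j=np.radians(j);Rj=np.array([[np.cos(j),-np.sin(j)],[np.sin(j),np.cos(j)]]);print(Rj.T@(D-E[0]),"home 10,4", "jig edge")
S=onplane(u([(5,186),(283,2),(500,4),(690,330)]),.016,C)[:,:2]*1000
print("base rear edge",an(S[1]-S[0])-90,"long edge",an(S[3]-S[2]))
E
```

```text
8.521761794301197 8.601728433392651
[9.55451161 3.77313486] home 10,4 jig edge
[9.6189067  3.60581097] home 10,4 jig edge
base rear edge 7.956769001121074 long edge 9.103887174602594
```

The bracket is home: its yaw (8.5–8.6°) matches the jig, and the dowel_a offset is (9.6, 3.7) mm against a nominal (10, 4). Pushing forces were about 6.7 N in jig x and 11 N in jig y, held for over 0.5 s. Next I back the finger off.

```bash
python3 -m jog '[[0,-0.1,0,0,0,0],[0,-0.2,0,0,0,0],[0,-0.3,0,0,0,0],[0,-0.4,0,0,0,0],[0,-0.5,0,0,0,0],[0,-0.6,0,0,0,0],[0,-0.6,0,0,0,0]]'
```

```text
t: 26.18
position: [0.5313, 0.149, 0.0499]
orientation: [0.326, 1.546, -0.326]
contact_force: [-0.3, 0.8, -0.3]
gripper_width: 0.0424
```

```bash
python3 -m jog '[[-0.5,0,0,0,0,0],[-1.5,0,0,0,0,0],[-3,0,0,0,0,0],[-7,0,0,0,0,0],[-12,0,0,0,0,0],[-17,0,0,0,0,0],[-17,0,0,0,0,0],[-17,0,0,0,0,0],[-17,0,0,0,0,0]]'
python3 - <<'E'
from h import *
s=get_state();im=capture("wrist")[:,:,::-1].copy();C=cam("wrist",s)
np.save("w7.npy",[s["position"],s["orientation"]]);cv2.imwrite("pics/w7.png",im)
T=cv2.cvtColor(capture("top")[:,:,::-1].copy(),cv2.COLOR_BGR2HSV);W=cv2.cvtColor(im,cv2.COLOR_BGR2HSV)
def red(h): 
    m=((h[...,0]<6)|(h[...,0]>174))&(h[...,1]>150)&(h[...,2]>70); n,l,st,c=cv2.connectedComponentsWithStats(m.astype(np.uint8)); return [(st[i,4],c[i].round(1)) for i in range(1,n) if st[i,4]>8]
print(red(W),red(T)); print(s["position"],s["joint_positions"].round(2))
# where the tab should be seen
P=[.577,.2495,.157];print(project(P,C),project(P,cam("top")))
E
```

```text
t: 27.3
position: [0.5307, 0.1488, 0.219]
orientation: [0.325, 1.547, -0.327]
contact_force: [0.2, 0.1, 0.2]
gripper_width: 0.042
[(np.int32(366), array([422.5, 233.1]))] [(np.int32(65), array([418.9, 143.9])), (np.int32(2025), array([ 61.6, 326.3]))]
[0.53066921 0.1488401  0.21898461] [-0.71  0.24  0.38  1.91 -0.1   1.01  0.87]
[[421.68283337 231.56637174]] [[185.3602602  190.85573036]]
```

View pics/w7.png

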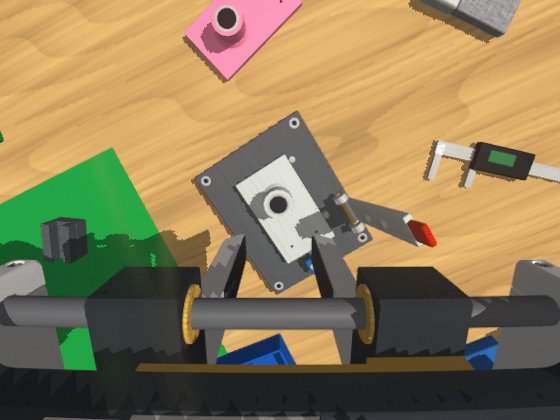

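Wrist view: bracket seated in the jig with the gripper clear of it. The leaf is still open with the red tab at (422,233), and the caliper is beyond it.

```bash
cat >> h.py <<'E'
J=np.radians(8.5);RJ=R.from_euler("z",8.5,degrees=True);JO=np.array([.5497,.1487,0])
j2w=lambda p:JO+RJ.apply(np.array(p)/1000)
w2j=lambda p:RJ.inv().apply(np.array(p)-JO)*1000
TL=R.from_matrix(np.c_[[0,0,-1],RJ.apply([0,1,0]),RJ.apply([1,0,0])])
def tip(y,z,x=42): return j2w([x,y+12.5,z+22])   # finger's front lower edge at jig y,z -> TCP
def arc(th,r=136,h=12): return 64-r*np.cos(th)+h*np.sin(th),26+r*np.sin(th)+h*np.cos(th)
E
python3 - <<'E'
from h import *
C=wcam("w7.npy")
a=w2j(onplane([(422.5,233.1)],.10,C)[0]);b=w2j(onplane([(422.5,233.1)],.20,C)[0])
t=(42-a[0])/(b[0]-a[0]);print("tab in jig",a+t*(b-a))
c=w2j(C[2][:3,3]);print("cam jig",c, a,b)
print(TL.as_matrix().round(2),tcp_delta(tip(120,175),TL),tcp_delta(tip(120,148),TL))
E
```

```text
tab in jig [ 42.          94.99157083 159.53958983]
cam jig [-76.46335201  38.20440887 375.47685602] [ 74.66346524 110.64928657 100.        ] [ 19.80338754  84.35129597 200.        ]
[[ 0.   -0.15  0.99]
 [ 0.    0.99  0.15]
 [-1.    0.    0.  ]] [ 2.175e+00  1.420e+01 -1.805e+00 -5.640e-01 -1.000e-03  1.000e-03] [ 4.8750e+00  1.4204e+01 -1.8020e+00 -5.6400e-01 -1.0000e-03  1.0000e-03]
```

```bash
python3 -m jog '[[0,4,-0.5,-0.15,0,0],[0,8,-1,-0.3,0,0],[0,12,-1.5,-0.45,0,0],[0,14.2,-1.8,-0.564,0,0],[0,14.2,-1.8,-0.564,0,0],[0,14.2,-1.8,-0.564,0,0],[2.5,14.2,-1.8,-0.564,0,0],[4.88,14.2,-1.8,-0.564,0,0],[4.88,14.2,-1.8,-0.564,0,0],[4.88,14.2,-1.8,-0.564,0,0]]' 1
python3 - <<'E'
from h import *
s=get_state();p=w2j(s["position"]);print("tip edge jig",p-[0,12.5,22],s["gripper_width"])
A=R.from_rotvec(s["orientation"]);print(A.as_matrix().round(3))
for th in (1.74,1.6,1.45,1.3,1.15,1.0,.85,.7,.55,.4,.25,.15,.08,.03,0): print(th,np.round(arc(th),1),tcp_delta(tip(*arc(th)),TL)[:3])
E
```

```text
t: 28.65
position: [0.5726, 0.2857, 0.172]
orientation: [-0.115, 1.567, 0.115]
contact_force: [-0.2, 1.2, -0.4]
gripper_width: 0.0002
tip edge jig [ 42.89907627 119.64993696 150.04624025] 0.0001603972311855838
[[ 0.001 -0.146  0.989]
 [ 0.     0.989  0.146]
 [-1.     0.     0.001]]
1.74 [ 98.7 158. ] [-0.799 -2.092 -0.086]
1.6 [ 80.  161.6] [-1.155 -3.968 -0.083]
1.45 [ 59.5 162.5] [-1.242 -6.013 -0.08 ]
1.3 [ 39.2 160.3] [-1.022 -8.047 -0.077]
1.15 [ 19.4 155. ] [ -0.5   -10.025  -0.074]
1.0 [  0.6 146.9] [  0.311 -11.904  -0.072]
0.85 [-16.7 136.1] [  1.394 -13.64   -0.07 ]
0.7 [-32.3 122.8] [  2.724 -15.194  -0.068]
0.55 [-45.7 107.3] [  4.271 -16.533  -0.067]
0.4 [-56.6  90. ] [  6.001 -17.625  -0.067]
0.25 [-64.8  71.3] [  7.875 -18.446  -0.067]
0.15 [-68.7  58.2] [  9.183 -18.834  -0.067]
0.08 [-70.6  48.8] [ 10.119 -19.027  -0.068]
0.03 [-71.6  42.1] [ 10.795 -19.124  -0.068]
0 [-72.  38.] [ 11.202 -19.166  -0.068]
```

```bash
python3 -m jog '[[0,-1,0,0,0,0],[-0.4,-1.8,0,0,0,0],[-0.8,-2.6,-0.05,0,0,0],[-1,-3.3,-0.08,0,0,0],[-1.15,-4,-0.08,0,0,0],[-1.2,-5,-0.08,0,0,0],[-1.24,-6,-0.08,0,0,0],[-1.15,-7,-0.08,0,0,0],[-1.02,-8.05,-0.08,0,0,0],[-0.8,-9,-0.08,0,0,0]]'
python3 - <<'E'
from h import *
s=get_state();print("tip edge jig",w2j(s["position"])-[0,12.5,22])
for th in (1.2,1.1,1.0,.9,.8,.7,.6,.5,.4,.3,.2): print(th,tcp_delta(tip(*arc(th)),TL)[:3])
T=cv2.imwrite("pics/s8.png",capture("side")[:,:,::-1])
E
```

```text
t: 29.9
position: [0.5848, 0.1962, 0.1789]
orientation: [-0.116, 1.568, 0.116]
contact_force: [0.9, 1.7, 1.9]
gripper_width: 0.0005
tip edge jig [ 41.7515665   29.31331939 156.94929013]
1.2 [-0.016 -0.341  0.025]
1.1 [ 0.43  -1.631  0.026]
1.0 [ 1.003 -2.87   0.026]
0.9 [ 1.696 -4.045  0.027]
0.8 [ 2.503 -5.145  0.027]
0.7 [ 3.417 -6.16   0.028]
0.6 [ 4.426 -7.078  0.028]
0.5 [ 5.523 -7.89   0.029]
0.4 [ 6.695 -8.59   0.029]
0.3 [ 7.931 -9.168  0.029]
0.2 [ 9.218 -9.621  0.03 ]
```

View pics/s8.png

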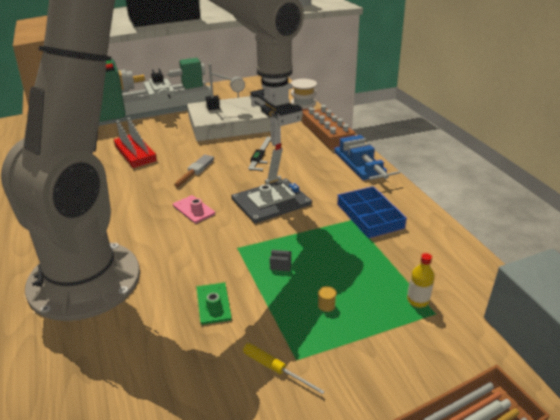

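Side view: fingers at (277,135) are behind the red tab (278,146), and the leaf is just past upright and following. I'll carry on along the arc, 0.1 rad per row (0.8 rad/s).

```bash
python3 -m jog '[[0.15,-0.9,0,0,0,0],[0.43,-1.63,0,0,0,0],[0.7,-2.25,0,0,0,0],[1,-2.87,0,0,0,0],[1.35,-3.46,0,0,0,0],[1.7,-4.05,0,0,0,0],[2.1,-4.6,0,0,0,0],[2.5,-5.15,0,0,0,0],[2.95,-5.66,0,0,0,0],[3.42,-6.16,0,0,0,0]]'
python3 -m jog '[[0.5,-0.47,0,0,0,0],[1,-0.92,0,0,0,0],[1.55,-1.33,0,0,0,0],[2.1,-1.73,0,0,0,0],[2.7,-2.09,0,0,0,0],[3.28,-2.43,0,0,0,0],[3.9,-2.73,0,0,0,0],[4.5,-3,0,0,0,0]]'
python3 - <<'E'
from h import *
s=get_state();print("tip edge jig",w2j(s["position"])-[0,12.5,22])
for th in (.25,.2,.15,.1,.05,0): print(th,tcp_delta(tip(*arc(th)),TL)[:3])
E
```

```text
t: 31.2
position: [0.5938, 0.1358, 0.1445]
orientation: [-0.116, 1.568, 0.116]
contact_force: [0.5, -0.2, 1.6]
gripper_width: 0.0005
t: 32.2
position: [0.5982, 0.1063, 0.0994]
orientation: [-0.116, 1.568, 0.116]
contact_force: [-0.2, -1.7, 0.9]
gripper_width: 0.0004
tip edge jig [ 41.70862119 -61.63926986  77.43520358]
0.25 [ 0.616 -0.316  0.029]
0.2 [ 1.266 -0.527  0.029]
0.15 [ 1.925 -0.704  0.029]
0.1 [ 2.592 -0.848  0.03 ]
0.05 [ 3.265 -0.959  0.03 ]
0 [ 3.944 -1.036  0.03 ]
```

```bash
python3 -m jog '[[0.6,-0.32,0,0,0,0],[1.25,-0.53,0,0,0,0],[1.9,-0.7,0,0,0,0],[2.4,-0.8,0,0,0,0],[2.8,-0.88,0,0,0,0],[3.1,-0.93,0,0,0,0],[3.3,-0.96,0,0,0,0],[3.3,-0.96,0,0,0,0]]'
python3 -m jog '[[0.1,0,0,0,0,0],[0.2,0,0,0,0,0],[0.3,0,0,0,0,0],[0.3,0,0,0,0,0]]'
python3 -m jog '[[0.05,0,0,0,0,0],[0.1,0,0,0,0,0],[0.15,0,0,0,0,0],[0.2,0,0,0,0,0],[0.2,0,0,0,0,0]]'
```

```text
t: 33.2
position: [0.5995, 0.0971, 0.0668]
orientation: [-0.116, 1.568, 0.116]
contact_force: [-0.1, -0.3, -0.2]
gripper_width: 0.0005
t: 33.7
position: [0.5996, 0.097, 0.0638]
orientation: [-0.116, 1.568, 0.116]
contact_force: [-0.3, 0.4, 0.6]
gripper_width: 0.0006
t: 34.33
position: [0.5996, 0.097, 0.0618]
orientation: [-0.116, 1.568, 0.116]
contact_force: [-0.3, -0.3, -0.0]
gripper_width: 0.0008
```

```bash
python3 -m jog '[[0.05,0,0,0,0,0],[0.1,0,0,0,0,0],[0.15,0,0,0,0,0],[0.2,0,0,0,0,0],[0.2,0,0,0,0,0]]'
python3 -m jog '[[0.03,0,0,0,0,0],[0.06,0,0,0,0,0],[0.09,0,0,0,0,0],[0.09,0,0,0,0,0]]'
python3 - <<'E'
from h import *
cv2.imwrite("pics/s9.png",cv2.resize(capture("side")[120:250,180:380,::-1],None,fx=4,fy=4,interpolation=cv2.INTER_CUBIC))
E
```

```text
t: 34.95
position: [0.5997, 0.0969, 0.0602]
orientation: [-0.116, 1.568, 0.116]
contact_force: [-1.9, -1.6, 6.4]
gripper_width: 0.0008
t: 35.45
position: [0.5997, 0.0969, 0.0599]
orientation: [-0.116, 1.567, 0.116]
contact_force: [-5.4, -1.3, 19.7]
gripper_width: 0.0004
```

View pics/s9.png

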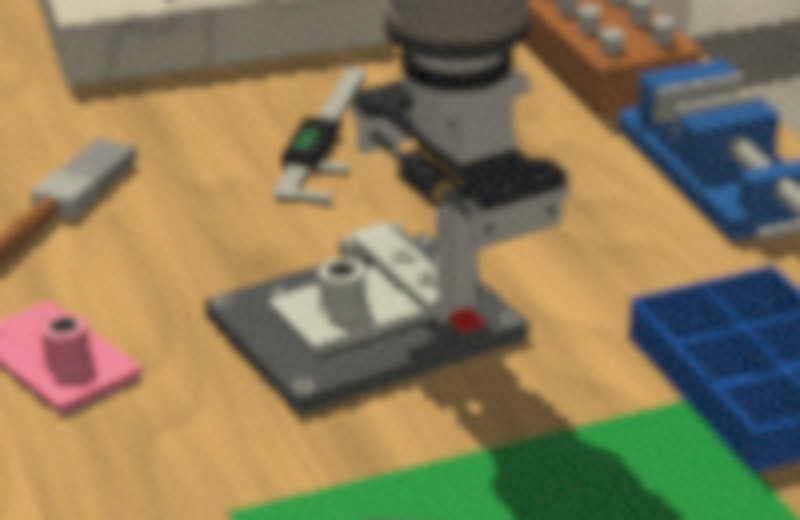

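Side crop: the leaf lies flat over the bracket's foot with the fingertips on the red tab (465,320). It met a firm stop with the tip at z = 38 mm, exactly the closed height. I'll back off and check from above.

```bash
python3 -m jog '[[-0.1,0,0,0,0,0],[-0.3,0,0,0,0,0],[-1,0,0,0,0,0],[-4,0,0,0,0,0],[-9,0,0,0,0,0],[-14,0,0,0,0,0],[-17,0,-4,0,0,0],[-17,0,-8,0,0,0],[-17,0,-8,0,0,0],[-17,0,-8,0,0,0]]'
python3 - <<'E'
from h import *
s=get_state();im=capture("wrist")[:,:,::-1].copy();C=cam("wrist",s)
np.save("w9.npy",[s["position"],s["orientation"]]);cv2.imwrite("pics/w9.png",im)
q=project([j2w([-50,39,27.5]),j2w([-60,35,26]),j2w([-60,-35,26]),j2w([42,64-136,38]),j2w([60,-35,26])],C);print(q.round(1),s["contact_force"])
u,v=np.clip(q.mean(0).astype(int)-[140,105],0,[280,210]);print("crop origin",u,v);cv2.imwrite("pics/w9c.png",cv2.resize(im[v:v+210,u:u+280],None,fx=2.8,fy=2.8,interpolation=cv2.INTER_CUBIC))
E
```

```text
t: 36.75
position: [0.5209, 0.0854, 0.2294]
orientation: [-0.116, 1.567, 0.117]
contact_force: [-0.3, -0.4, -0.3]
gripper_width: 0.0006
[[358.3 186.9]
 [355.3 178.6]
 [298.4 178.6]
 [268.6 259.9]
 [296.9 268.9]] [-0.29323441 -0.35763677 -0.25945629]
crop origin 175 109
```

View pics/w9c.png

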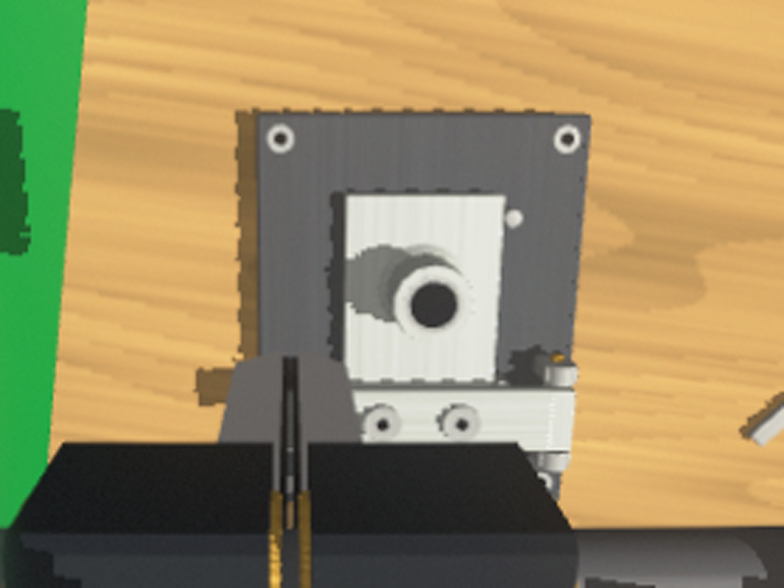

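Crop: leaf closed across the foot, bracket square in the jig. The rear corner is at (505,194) and dowel_a at (514,218), touching the edge. A last numeric check:

```bash
python3 - <<'E'
from h import *
C=wcam("w9.npy");u=lambda p:np.array(p)/2.8-0.18+[175,109]
D=w2j(onplane(u([(514,218)]),.0275,C)[0]);E=[w2j(p) for p in onplane(u([(505,194),(497,381),(345,194),(342,360)]),.026,C)]
B=[w2j(p) for p in onplane(u([(590,115),(577,350),(258,115)]),.016,C)]
an=lambda v:np.degrees(np.arctan2(v[1],v[0]))
print("corner->dowel",(D-E[0]).round(1),"home 10,4; bracket yaw",an(E[1]-E[0]),an(E[3]-E[2]),an(E[0]-E[2])-90,"base yaw",an(B[1]-B[0]),an(B[0]-B[2])-90)
E
```

```text
corner->dowel [10.4  4.2  1.5] home 10,4; bracket yaw 1.0867066188568062 -0.1280035950845811 0.07366182100969354 base yaw 1.59434739529128 0.13442721549920122
```

```bash
python3 -c "from cell import *; print(close_job())"
```

```text
the job is handed in; nothing more can be done
None
```

I set the aluminium bracket in the jig with its foot at the stop, let go of it and folded the drill leaf closed. I handed the job in at about 37 s; it gave no verdict.

- **Seating:** I gripped the bracket by its boss, set it down about 6–8 mm short of home and released it. I pushed it onto both dowels with one finger, then slid it along them to the stop.
- **Push force:** I held it there for over half a second at about 6.7 N towards the stop and 11 N towards the dowels. These are wrist readings. The split is my estimate: roughly 6 N on `dowel_a`, 3–4 N on `dowel_b` and 5 N on the stop. The push towards the stop briefly read about 10 N at the wrist before I eased it. I put the stop itself at 6–8 N then, but I could not measure it directly.
- **Leaf:** I pushed the tab round at under 1 rad/s on the commanded path. It came to a firm stop with the fingertip at 38 mm, the closed height. The last press reached about 20 N at the tab.
- **Last picture check:** the rear corner to `dowel_a` measured (10.4, 4.2) mm, against (10, 4) when home. The bracket is within about 0.5° of the jig base. The edge-by-edge yaw readings differed by about 1°, which I put down to pixel picking.
- **Not checked:** `dowel_b` and the stop were hidden in that picture. I saw no sign of the other things moving but did not measure them. I used 11 pictures, one over the budget.

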